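Tip the sunk brass bowl up out of its pot and stand it on the stone

TASK

The brass bowl has sunk into the pot on the banding wheel so far that no finger fits round its rim. Press one side of its rim down until the other side stands well proud of the pot, then take it by the raised rim, lift it clear of the pot and stand it gently upright on its foot on the white marble slab, well away from the slab's edges. The pot stays standing on the wheel, and the brushes, cups and jar round about are left where they are.

Things in the scene. Friction and masses are not known exactly. Their poses are not given: they have to be found in the camera images.
- bowl: Top item of the pile: brass bowl, round about its z axis, 155 mm across the rim, 76 mm tall, 0.35 kg. Origin: centre of its flat foot (36 mm across); z out of the mouth. Below 45 mm it is a ball of 80 mm radius; above, a 4 mm wall runs from 73 mm outer radius at height 45 to 77.5 at the rim. Flat inner floor 30 mm below the rim. Starts level, rim 2 mm below the pot's.
- bowl_ball (a point): Centre of the bowl's ball-shaped underside, on its axis 78 mm above its origin: tipping turns the bowl about this point. Pressing the rim down on any side slides the underside on the pot's cork seat, and friction holds it where it is left. Leaning 0.4 rad, the high side of the rim stands about 28 mm above the pot's rim.
- bowl_rim (a point): Centre of the bowl's mouth, level with the rim, on its axis 76 mm above its origin. The gap between rim and pot is 6 mm all round at the start, too narrow for a finger.
- pot: The lower item: heavy brass pot with two ribs, 182 mm outside diameter, 167 mm inside, 92 mm tall, 1.6 kg, with a cork ring seat (about 103 mm across) inside, standing loose on the banding wheel; origin: centre of the underside, z up.
- wheel_base: Foot of the banding wheel (a low turntable), fixed to the table; origin: on the table on the wheel's axis, z up. The round steel head, 230 mm across with its top 50 mm above the table, spins freely.
- wheel (a joint): Turning angle (rad) of the wheel's head about the vertical; it spins freely without stops.
- slab: Square marble slab fixed on the table, 240 x 240 x 25 mm; origin: centre of the underside, x and y along its sides; top 25 mm above the origin. A brush lies along its one edge (y about +0.1 m in the slab's frame).
- cup_a: Bystander: footed brass cup, 84 mm across the rim, 94 mm tall; origin: centre of the underside, z up.
- cup_b: Bystander: footed brass cup, 84 mm across the rim, 94 mm tall; origin: centre of the underside, z up.
- jar: Bystander: amber jar with a black cap, 90 mm across, 150 mm tall; origin: centre of the underside.
- brush_a: Bystander: brush about 0.2 m long lying along one edge of the slab; origin: its middle, underside; x along the brush.
- brush_b: Bystander: brush about 0.2 m long lying on the table between wheel and slab; x along the brush.

How it is judged (in metres and radians):
On the way, in this order (a step that is already met when the one before it is completed fails the run):
1. the bowl is tipped in the pot: leaning more than 14 degrees with its foot still down in the pot (angle between bowl's own z axis and vertical above 0.25 rad and z of bowl in the frame of pot below 0.045 m and horizontal distance between bowl and pot below 0.06 m), for 0.3 s.
2. the bowl is lifted clear: its foot above the pot's rim, the pot still standing on the wheel (z of bowl in the frame of pot above 0.1 m and horizontal distance between pot and wheel_base below 0.03 m and angle between pot's own z axis and vertical below 0.06 rad and height (world z) of pot below 0.056 m), for 0.2 s.
At the end, for the whole second after the job is handed in: The bowl stands released, at rest and upright (within 5 degrees) on its foot on the slab's top, its centre within 80 mm of the slab's centre along each side; the pot stands upright on the wheel within 30 mm of the wheel's axis (angle between bowl's own z axis and vertical below 0.08 rad and z of bowl in the frame of slab between 0.02 and 0.03 m and x of bowl in the frame of slab between -0.08 and 0.08 m and y of bowl in the frame of slab between -0.08 and 0.08 m and linear speed of bowl below 0.02 m/s and horizontal distance between pot and wheel_base below 0.03 m and angle between pot's own z axis and vertical below 0.06 rad and height (world z) of pot below 0.056 m); the robot touches nothing.
It fails at once if the bowl is set down hard or dropped (more than 40 N on the slab) (contact force between bowl and slab above 40 N).
It fails at once if the pot is lifted, tipped or pushed off the middle of the wheel (angle between pot's own z axis and vertical above 0.2 rad or horizontal distance between pot and wheel_base above 0.05 m or height (world z) of pot above 0.07 m).
It fails at once if a bystander is moved by more than 30 mm (distance of any of cup_a, cup_b, jar, brush_a, brush_b from where it was at the start of the episode above 0.03 m).
It also fails if it takes over 56 s, if anything falls off the work surface, if the arm or the gripper's body presses on something with over 40 N, if the wrist force passes 120 N, or if a joint passes its speed limit or range.

ROBOT

A 6-joint arm with a two-finger parallel gripper is mounted at the origin on the work surface. World frame = base frame: x ahead of the robot, y to its left, z up, the work surface at z = 0. Lengths are in mm, angles in rad, forces in N, time in s.
With the tool pointing down it reaches from about 325 to 750 mm from the base axis. Payload 7.6 kg.
Tool frame: the origin (TCP) lies at the very end of the fingers, on their centre line; the grasp point (between the pads) lies robot.grip_depth behind it (robot.grip_depth is the distance from the TCP to the grasp point, in mm); z points along the fingers, y is the line along which they close (so a half turn about z gives the same grasp; the last joint's range is limited). The gripper opens to 85 mm and grips with 20 to 120 N. Pads are 22 mm wide; open, the fingers measure 114 mm over their backs; the gripper's body (76 mm by 85 mm) begins 54 mm behind the grasp point. The pads swing forward as they close: fully open they stand 13 mm farther back than shut.
Start: joints at [1.105, 0.052, 1.401, -0, 1.689, -0.07], TCP at [202.398, 484.439, 231.323] pointing down, gripper open.
Joint ranges: [-2.9, 2.9], [-0.91, 2.17], [0.12, 2.37], [-1.06, 4.2], [0.26, 2.73], [-2.93, 2.93]. Speed limits (rad/s): [2.57, 2.57, 3.01, 3.14, 3.14, 3.14].

INTERFACE

Orientations are given as a unit quaternion [x, y, z, w].
In Python, from bench import robot, snapshot, camera_info, workorder gives the robot as it stands. The module is installed in compiled form; this text tells all that it offers.
- The arm moves only by the tool servo_tool, never from a script. Its argument "rows" is text: rows parted by semicolons, each of 7 numbers parted by spaces: the opening, from 0 (shut) to 1 (fully open), then the shift along the world's x, y, z normalised to -1 to 1, where 1 is 0.5 m, then the turn, a rotation vector about the world's x, y, z normalised to -1 to 1, where 1 is 60 degrees. A call has exactly 8 rows; each row shifts and turns the commanded pose from where the row before left it; what a row does not reach is not made up. A row lasts 1/10 s, in which the tool goes at most 50 mm and 8.59 degrees, less where a joint would pass 70% of its speed; a pose out of reach is approached as far as the arm can. A call with a number of a shift or a turn outside -1 to 1 is refused whole. A call with a gripper value outside its range is refused whole. The fingers move at their own pace and stop on an object; the grip force is fixed at half the most. Time passes only in rows, so rows that do not move let the fingers close, or fill a call up. It gives the time, the measured TCP pose, the force, the opening and the grip force at its end, in the units of the state.
- robot.sense(): the state, without advancing time (a new reading comes with each control period).
- snapshot(name): name is "scene" or "top"; returns the picture (480x640x3 uint8, red, green, blue); there is no depth.
- camera_info(name): a dict with "mtx" (3x3 intrinsics, pixels), "extrinsics" (4x4, takes a point from camera to world coordinates). Camera axes: x right, y up, looking along -z (the intrinsics and any distortion apply to the point x, -y, -z); pixel columns grow to the right and rows downward; lengths in mm; the calibration is good to about 2 mm. A picture is of the moment at which its call begins. camera_info takes no time and is no camera call.
- workorder.hand_in(): hands the job in; it is judged then, once.
The state is a dict: "time": time; "q": joint angles; "joint_velocities": joint speeds; "effort": joint torques, N m; "tool_pos": TCP position; "eef_rot": TCP orientation; "wrist_force": force on the tool from outside, world axes, zero at the start; "torque": the same for the moment, N m; "gripper_width": opening from 0.0 (shut) to 1.0 (fully open); "grip_force": force on a finger pad.
Only numpy, scipy, OpenCV 4.12 (cv2) and the standard library are available. Lean on these libraries where they do the work, as an engineer would, in place of code of your own. Each camera call takes 0.05 s, during which the arm holds its last target. There are 200 camera calls.

## Working session

There is one attempt and no reset: what is moved stays moved. The work goes in short steps, Python scripts to look and compute and a tool call to move; the robot and the scene stay as the last step left them, time stands still between calls to the robot, and variables do not carry over. Pictures are saved under pics/ and viewed, at most 10 in all, crops included, and the job is handed in when it is done.

Besides the shell and the picture viewer there is one more tool, called after ">>>" in YAML: its name, and indented under it one key for each argument. servo_tool: Moves the arm, as the interface text tells. Its arguments: {"type":"object","properties":{"rows":{"type":"string"}},"required":["rows"]}

```bash
mkdir -p pics; python3 - <<'E'
from bench import robot,snapshot,camera_info
import cv2
for n in("scene","top"):
    cv2.imwrite(f"pics/{n}0.png",snapshot(n)[:,:,::-1]); c=camera_info(n); print(n,c)
print(robot.sense(), robot.grip_depth)
E
```

```text
scene {'mtx': array([[436.48395228,   0.        , 322.83529977],
       [  0.        , 436.48395228, 238.87075696],
       [  0.        ,   0.        ,   1.        ]]), 'extrinsics': array([[-6.67567826e-01, -5.89686652e-01,  4.54557862e-01,
         1.15844119e+03],
       [ 7.44542881e-01, -5.26239828e-01,  4.10764582e-01,
         5.05864501e+02],
       [-3.01594025e-03,  6.12651039e-01,  7.90347777e-01,
         1.10447126e+03],
       [ 0.00000000e+00,  0.00000000e+00,  0.00000000e+00,
         1.00000000e+00]])}
top {'mtx': array([[575.44893732,   0.        , 318.83666216],
       [  0.        , 575.44893732, 234.58436117],
       [  0.        ,   0.        ,   1.        ]]), 'extrinsics': array([[-1.56391628e-02,  9.96924798e-01, -7.67877819e-02,
         4.57768938e+02],
       [-9.99841881e-01, -1.62424658e-02, -7.23848280e-03,
         8.17262141e+00],
       [-8.46344592e-03,  7.66624364e-02,  9.97021184e-01,
         1.47238513e+03],
       [ 0.00000000e+00,  0.00000000e+00,  0.00000000e+00,
         1.00000000e+00]])}
{'time': 0.1, 'q': array([ 1.10467778e+00,  5.27726782e-02,  1.40162775e+00,  2.91942506e-06,
        1.68858721e+00, -7.02841343e-02]), 'joint_velocities': array([ 0.0007991 , -0.00126018, -0.00223253, -0.00080387, -0.00039387,
       -0.00190783]), 'effort': array([ 1.17376494e-03, -3.82582641e+01, -3.60984743e+01, -7.25964355e-05,
        4.78098824e-03,  1.46213188e-05]), 'tool_pos': array([202.27894808, 484.17829445, 230.55491947]), 'eef_rot': array([ 1.96627412e-01,  9.80478034e-01, -6.72172002e-04, -1.86231573e-04]), 'wrist_force': array([-0.87040628, -0.41698439, -0.54421066]), 'torque': array([ 0.00087061, -0.01871064,  0.0597277 ]), 'grip_force': 0.0, 'gripper_width': 0.9993987235470392} 18.700000000000003
```

View pics/scene0.png

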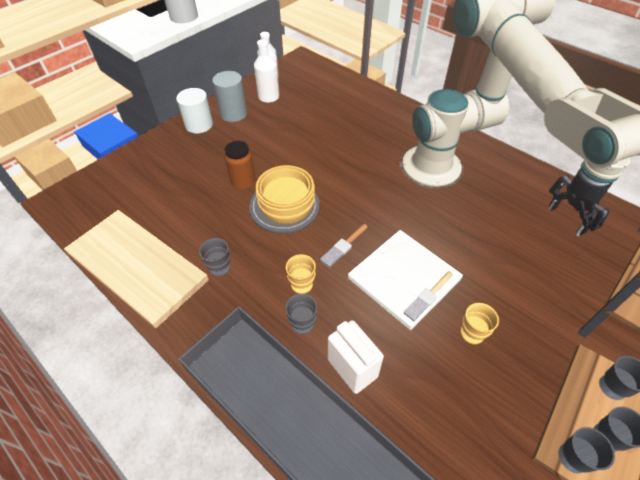

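View pics/top0.png

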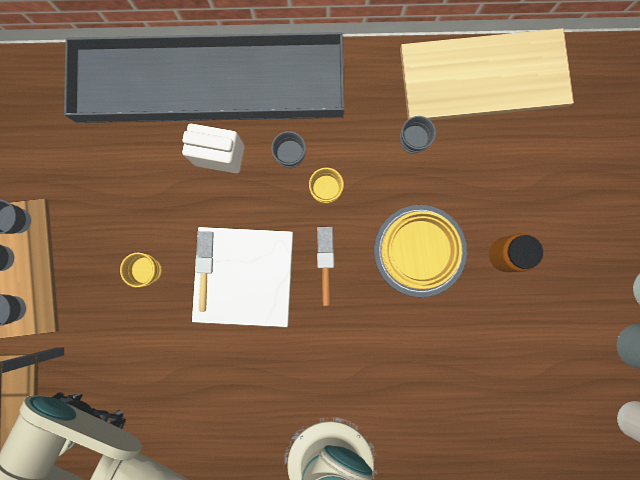

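The top view shows the pot and bowl at about (423,250), the slab at about (243,277) with a brush on its left edge, the jar at (518,252), and brush_b at (325,266). In the scene view the pot rim is near (286,190) and the slab near (405,277). I'll enlarge these.

```bash
python3 - <<'E'
import cv2,numpy as np
s=cv2.imread("pics/scene0.png");t=cv2.imread("pics/top0.png")
def crop(im,x,y,w,h,k):
    o=cv2.resize(im[y:y+h,x:x+w],None,fx=k,fy=k,interpolation=cv2.INTER_CUBIC)
    for i in range(0,w,10):
        cv2.line(o,(i*k,0),(i*k,6 if i%20 else 12),(0,0,255),1)
        if i%20==0: cv2.putText(o,str(x+i),(i*k,22),0,.35,(0,0,255))
    for i in range(0,h,10):
        cv2.line(o,(0,i*k),(6 if i%20 else 12,i*k),(0,0,255),1)
        if i%20==0: cv2.putText(o,str(y+i),(12,i*k+4),0,.35,(0,0,255))
    return o
a=np.hstack([crop(t,370,200,100,100,4),crop(s,240,150,100,100,4)])
b=crop(s,340,225,130,105,4)
cv2.imwrite("pics/c1.png",a);cv2.imwrite("pics/c2.png",b)
E
```

```text
(no output)
```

View pics/c1.png

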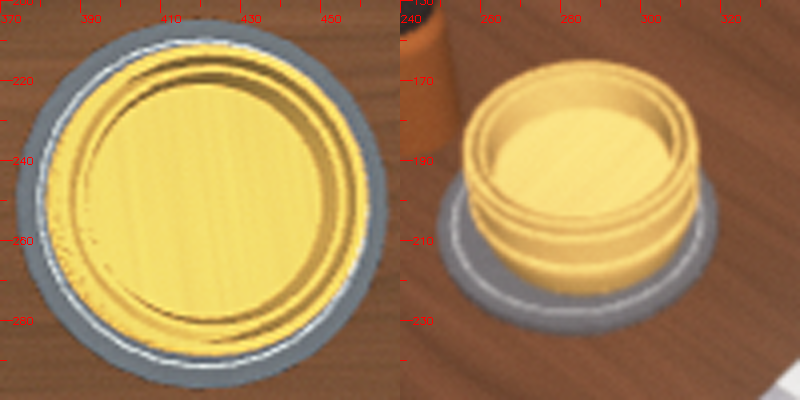

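View pics/c2.png

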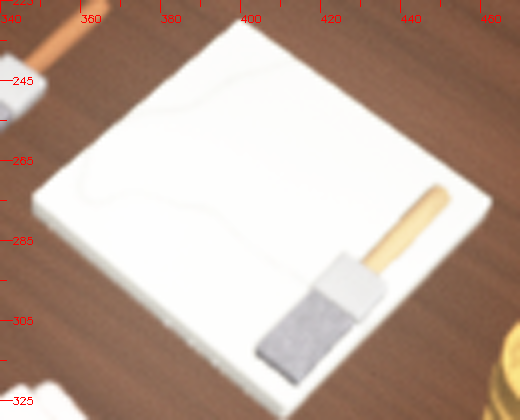

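```bash
cat > h.py <<'E'
import numpy as np,cv2
from bench import robot,snapshot,camera_info
from scipy.optimize import least_squares
C={n:camera_info(n) for n in("scene","top")}
def proj(n,P):
    E=np.linalg.inv(C[n]["extrinsics"]);p=np.atleast_2d(P)@E[:3,:3].T+E[:3,3]
    p=p*[1,-1,-1];q=p@C[n]["mtx"].T;return q[:,:2]/q[:,2:]
def ray(n,u,z):
    d=np.linalg.inv(C[n]["mtx"])@[u[0],u[1],1]*[1,-1,-1];E=C[n]["extrinsics"];d=E[:3,:3]@d
    return E[:3,3]+d*(z-E[2,3])/d[2]
def tri(us,ut): return least_squares(lambda P:np.r_[proj("scene",P)[0]-us,proj("top",P)[0]-ut],[450,0,50]).x
def circ(c,r,n=180):
    a=np.linspace(0,2*np.pi,n);return np.c_[c[0]+r*np.cos(a),c[1]+r*np.sin(a),np.full(n,c[2])]
E
python3 - <<'E'
from h import *
# pot rim: top view right,top,bottom; scene left,right,top
def f(c):
    t=proj("top",circ(c,91));s=proj("scene",circ(c,91))
    return [t[:,0].max()-462.5,t[:,1].min()-210.5,t[:,1].max()-289.2,s[:,0].min()-256,s[:,0].max()-314.8,s[:,1].min()-165]
r=least_squares(f,[450,-180,140]);print("pot rim",r.x,r.fun)
def g(c):
    t=proj("top",circ(c,115));s=proj("scene",circ(c,115))
    return [t[:,0].min()-374.3,t[:,0].max()-466.8,t[:,1].min()-205,t[:,1].max()-297,s[:,0].min()-249.5,s[:,0].max()-319.5,s[:,1].max()-233.5]
r=least_squares(g,[450,-180,50]);print("wheel",r.x,r.fun)
for s,t in zip([(400,230),(348,273.8),(463,275),(411,327)],[(293,231),(288,327),(198,227),(193,321)]):pass
S=[(400,230),(348,273.8),(463,275),(411,327.5)];T=[(288,327),(293,231),(193,321),(198,227)]
P=np.array([tri(s,t) for s,t in zip(S,T)]);print(P.round(1),P.mean(0), [np.linalg.norm(ray("top",T[0],25)-ray("top",T[i],25)) for i in(1,2)])
print("brush b ends",ray("top",(325,228),15),ray("top",(325,305),15))
print("brush a",ray("top",(204,232),35),ray("top",(203,311),35), "width", ray("top",(213,255),35))
print("cups",ray("top",(327,184),94),ray("top",(142,269),94),"jar",ray("top",(524,252),150))
E
```

```text
pot rim [ 521.8297092  -223.97470011  136.78434277] [ 0.15528531  0.08424953 -0.23445771  0.15046447  0.13842624  0.01414792]
wheel [ 524.38993581 -235.1612222    33.50605919] [ 0.29837831 -0.01599717 -0.12992699 -0.16461153  0.30269123  0.23203222
  0.00200814]
[[338.6  99.7  13. ]
 [580.3  84.   16.2]
 [356.8 339.3  15.1]
 [596.  324.8  11.8]] [467.92130587 211.96978763  14.0181757 ] [np.float64(240.43209125925367), np.float64(237.9901805089832)]
brush b ends [586.54338263   2.82405162  15.        ] [392.07411602   6.02558438  15.        ]
brush a [579.67506389 306.76824438  35.        ] [382.7920091  309.31861787  35.        ] width [521.55441345 284.22891215  35.        ]
cups [686.29276488  -3.48056238  94.        ] [488.0836705  443.43563959  94.        ] jar [ 511.91273335 -451.91207606  150.        ]
```

>>> servo_tool:
  rows: "0 0.04 -0.09 0 0 0 -0.07;0 0.04 -0.09 0 0 0 -0.07;0 0.04 -0.09 0 0 0 -0.07;0 0.04 -0.09 0 0 0 -0.07;0 0.04 -0.09 0 0 0 -0.07;0 0.04 -0.09 0 0 0 -0.07;0 0.04 -0.09 0 0 0 -0.07;0 0.04 -0.09 0 0 0 -0.07"

```text
time: 0.9
tool_pos: [362.6, 122.5, 231.2]
eef_rot: [0.473, 0.881, 0.0, 0.0]
wrist_force: [0.8, 0.6, 0.6]
gripper_width: 0.001
grip_force: 0.0
```

>>> servo_tool:
  rows: "0 0.024 -0.087 -0.008 0 0 -0.07;0 0.024 -0.087 -0.008 0 0 -0.07;0 0.024 -0.087 -0.008 0 0 -0.07;0 0.024 -0.087 -0.008 0 0 -0.07;0 0.024 -0.087 -0.008 0 0 -0.07;0 0.024 -0.087 -0.008 0 0 -0.07;0 0.024 -0.087 -0.008 0 0 -0.07;0 0.024 -0.087 -0.008 0 0 -0.07"

```text
time: 1.7
tool_pos: [458.4, -225.4, 198.7]
eef_rot: [0.708, 0.707, 0.0, -0.0]
wrist_force: [0.2, 0.8, -0.4]
gripper_width: -0.004
grip_force: 0.0
```

>>> servo_tool:
  rows: "0 0 0 -0.03 0 0 0;0 0 0 -0.03 0 0 0;0 0 0 -0.03 0 0 0;0 0 0 0 0 0 0;0 0 0 0 0 0 0;0 0 0 0 0 0 0;0 0 0 0 0 0 0;0 0 0 0 0 0 0"

```text
time: 2.5
tool_pos: [458.6, -223.5, 155.0]
eef_rot: [0.706, 0.708, 0.0, 0.001]
wrist_force: [0.9, 0.5, 0.2]
gripper_width: 0.001
grip_force: 0.0
```

```bash
cat >> h.py <<'E'
def crop(im,x,y,w,h,k):
    o=cv2.resize(im[y:y+h,x:x+w],None,fx=k,fy=k,interpolation=cv2.INTER_CUBIC)
    for i in range(0,w,20): cv2.putText(o,str(x+i),(i*k,12),0,.35,(0,0,255))
    for i in range(0,h,20): cv2.putText(o,str(y+i),(0,i*k+4),0,.35,(0,0,255))
    return o
def pair(name,bx=(360,190,100,110),bs=(235,120,100,110)):
    im=[snapshot(n)[:,:,::-1] for n in("top","scene")]
    cv2.imwrite(name,np.hstack([crop(im[0],*bx,4),crop(im[1],*bs,4)]))
E
python3 - <<'E'
from h import *
pair("pics/p3.png");p=robot.sense()["tool_pos"];print(p,proj("top",p),proj("scene",p))
E
```

```text
[ 458.51935392 -223.57188256  154.70025034] [[425.3396241  276.90724228]] [[299.55490216 170.38386716]]
```

View pics/p3.png

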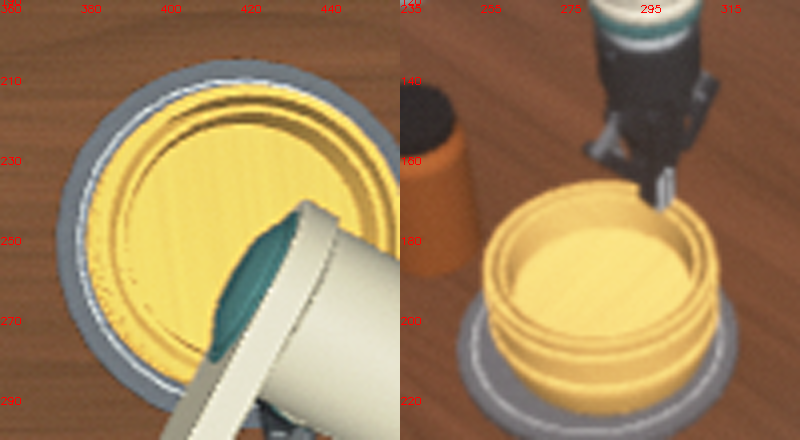

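>>> servo_tool:
  rows: "0 0 0 -0.008 0 0 0;0 0 0 -0.008 0 0 0;0 0 0 -0.006 0 0 0;0 0 0 -0.006 0 0 0;0 0 0 -0.006 0 0 0;0 0.0004 0 -0.006 0 0 0;0 0.0004 0 -0.006 0 0 0;0 0.0004 0 -0.006 0 0 0"

```text
time: 3.4
tool_pos: [459.3, -223.7, 128.7]
eef_rot: [0.706, 0.708, 0.0, 0.001]
wrist_force: [1.2, 0.2, 2.9]
gripper_width: 0.003
grip_force: 2.1
```

>>> servo_tool:
  rows: "0 0.0008 0 -0.006 0 0 0;0 0.0008 0 -0.006 0 0 0;0 0.0008 0 -0.006 0 0 0;0 0.0008 0 -0.006 0 0 0;0 0.0008 0 -0.006 0 0 0;0 0.0008 0 -0.006 0 0 0;0 0.0008 0 -0.006 0 0 0;0 0 0 0 0 0 0"

```text
time: 4.2
tool_pos: [462.9, -223.8, 107.9]
eef_rot: [0.706, 0.708, 0.001, 0.001]
wrist_force: [6.7, 0.5, 4.7]
gripper_width: 0.003
grip_force: 3.8
```

```bash
python3 - <<'E'
from h import *
pair("pics/p4.png");print(robot.sense()["tool_pos"],robot.sense()["wrist_force"])
E
```

```text
[ 463.07063664 -223.7680403   107.99486011] [5.92254533 0.08281694 3.79507019]
```

View pics/p4.png

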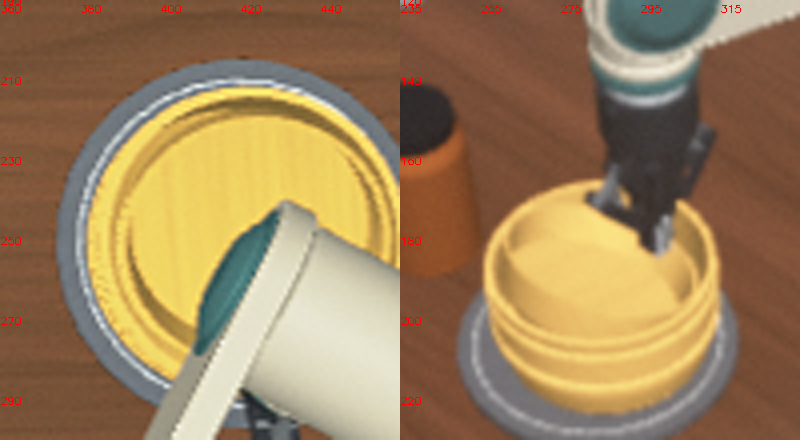

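The picture is ambiguous with the arm in the way. The low side seems to be under the finger at scene (299,182). I'll withdraw and look from clear.

>>> servo_tool:
  rows: "0 0 0 0.04 0 0 0;0 0 0 0.06 0 0 0;0 0 0 0.08 0 0 0;0 -0.08 0 0.02 0 0 0;0 -0.1 0 0 0 0 0;0 -0.08 0 0 0 0 0;0 0 0 0 0 0 0;0 0 0 0 0 0 0"

```text
time: 5.1
tool_pos: [331.3, -223.6, 206.9]
eef_rot: [0.707, 0.707, 0.0, -0.0]
wrist_force: [1.6, -0.5, 0.0]
gripper_width: -0.001
grip_force: 0.0
```

```bash
python3 - <<'E'
from h import *
im=[snapshot(n)[:,:,::-1] for n in("top","scene")]
cv2.imwrite("pics/p5.png",np.hstack([crop(im[0],375,200,95,100,4),crop(im[1],245,135,70,67,6)[:400]]))
print(robot.sense()["tool_pos"])
E
```

```text
[ 332.25309577 -223.53868194  206.94436378]
```

View pics/p5.png

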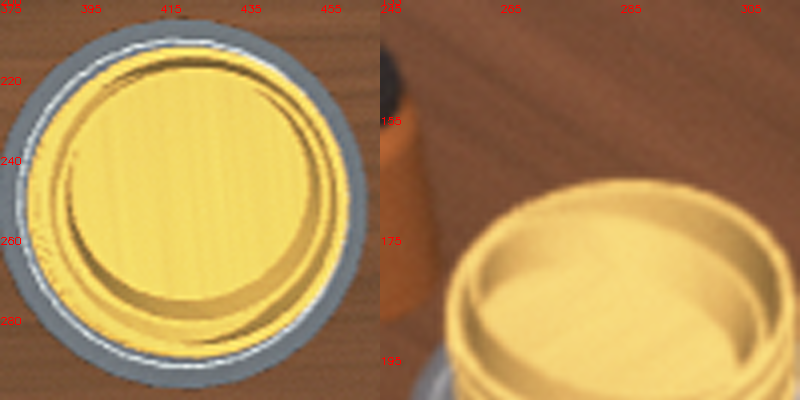

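The floor circle in the top view has moved from row 250 to about 246. That is roughly 11 mm towards +x, so the bowl leans about 0.35 rad with its -x side low. I'll overlay models to measure it.

```bash
python3 - <<'E'
from h import *
im=[snapshot(n)[:,:,::-1] for n in("top","scene")]
def rim(L,r=77.5,h=-2,c=(522,-223,142)):
    p=circ((0,0,h),r); R=cv2.Rodrigues(np.array([0,-L,0.]))[0]   # -x side down
    return p@R.T+c
print(rim(.4)[0],rim(.4)[90])
outs=[]
for n,i,(x,y,w,h,k) in(("top",0,(375,200,95,100,4)),("scene",1,(248,150,75,75,5))):
    o=crop(im[i],x,y,w,h,k); m=o.copy()
    for L,col in((.3,(0,0,255)),(.4,(255,0,0)),(.5,(0,255,0))):
        for u in proj(n,rim(L)[::4]): 
            u=(u+[.5,.5+(1.6 if i else 0)]-[x,y])*k; cv2.circle(m,tuple(int(v) for v in u),1,col,-1)
    outs.append(m if i else m)
    if i: raw=o
a=np.zeros((400,380+375,3),np.uint8);a[:400,:380]=outs[0];a[:375,380:]=outs[1]
cv2.imwrite("pics/p6.png",a)
E
```

```text
[ 594.16106372 -223.          170.33779954] [ 451.40760332 -224.36011693  109.98260453]
```

View pics/p6.png

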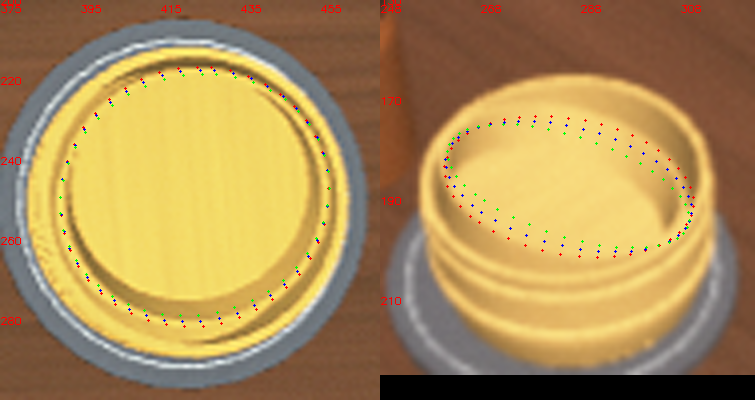

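```bash
python3 - <<'E'
from h import *
def pt(L,x,h,c=(522,-223,142)):
    return np.array(c)+cv2.Rodrigues(np.array([0,-L,0.]))[0]@[x,0,h]
for L in(0,.2,.3,.35,.4,.45,.5):
    print(L,"floor low edge row",proj("top",pt(L,-69.5,-32))[0,1].round(1),"rim low out",proj("top",pt(L,-77.5,-2))[0,1].round(1),"rim hi out",proj("top",pt(L,77.5,-2))[0,1].round(1),"z hi",pt(L,77.5,-2)[2].round(1))
im=[snapshot(n)[:,:,::-1] for n in("top","scene")]
cl=cv2.createCLAHE(4,(3,3))
def enh(c):
    g=cv2.resize(c[:,:,0].astype(np.float32)*.5+c[:,:,1]*.5,None,fx=5,fy=5,interpolation=cv2.INTER_CUBIC)
    return cl.apply(np.clip(g,0,255).astype(np.uint8))
cv2.imwrite("pics/p7.png",np.hstack([enh(im[0][205:293,380:465]),enh(im[1][150:238,250:322])]))
col=im[0][265:292,420].astype(int);print(np.c_[np.arange(265,292),col].tolist())
col=im[0][206:226,421].astype(int);print(np.c_[np.arange(206,226),col].tolist())
E
```

```text
0 floor low edge row 279.5 rim low out 283.0 rim hi out 216.1 z hi 140.0
0.2 floor low edge row 276.3 rim low out 282.1 rim hi out 215.9 z hi 155.4
0.3 floor low edge row 274.3 rim low out 281.2 rim hi out 216.3 z hi 163.0
0.35 floor low edge row 273.2 rim low out 280.7 rim hi out 216.6 z hi 166.7
0.4 floor low edge row 272.0 rim low out 280.0 rim hi out 217.0 z hi 170.3
0.45 floor low edge row 270.8 rim low out 279.3 rim hi out 217.5 z hi 173.9
0.5 floor low edge row 269.6 rim low out 278.5 rim hi out 218.1 z hi 177.4
[[265, 105, 218, 243], [266, 100, 217, 243], [267, 104, 218, 244], [268, 103, 218, 243], [269, 104, 217, 243], [270, 103, 219, 244], [271, 106, 219, 244], [272, 100, 219, 244], [273, 104, 219, 244], [274, 107, 223, 247], [275, 74, 158, 201], [276, 77, 154, 194], [277, 76, 156, 199], [278, 75, 155, 198], [279, 74, 153, 197], [280, 100, 211, 243], [281, 104, 218, 244], [282, 96, 198, 235], [283, 95, 198, 234], [284, 92, 198, 234], [285, 89, 186, 226], [286, 106, 220, 244], [287, 109, 224, 246], [288, 100, 219, 248], [289, 114, 142, 157], [290, 119, 109, 102], [291, 216, 216, 207]]
[[206, 127, 122, 114], [207, 125, 121, 114], [208, 122, 117, 112], [209, 118, 113, 105], [210, 216, 213, 204], [211, 129, 144, 151], [212, 111, 227, 251], [213, 114, 233, 253], [214, 63, 125, 156], [215, 49, 95, 120], [216, 54, 102, 128], [217, 101, 219, 249], [218, 103, 219, 244], [219, 97, 211, 241], [220, 99, 212, 240], [221, 99, 212, 240], [222, 102, 214, 241], [223, 99, 213, 241], [224, 99, 213, 241], [225, 99, 213, 241]]
```

View pics/p7.png

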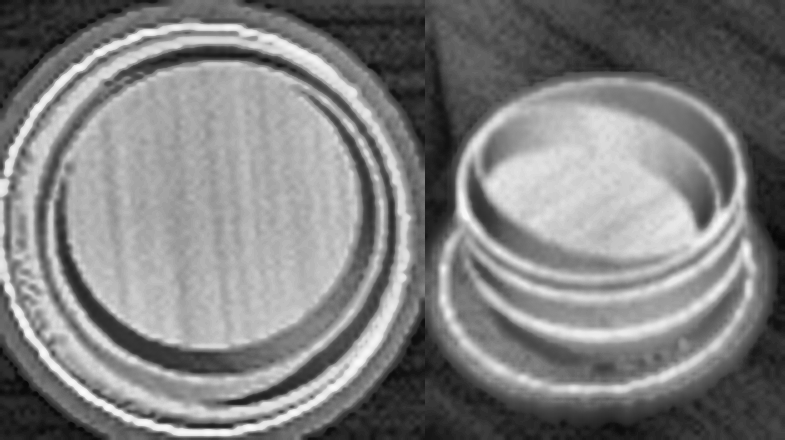

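Now it's clear: the bowl leans towards -x by about 0.3 rad. The floor's low edge is at row 274.5, the low rim at 280.5, and the high rim at 216.5, where it stands about z 163. I'll press further, nearer the rim.

>>> servo_tool:
  rows: "0 0.09 0 0 0 0 0;0 0.1 0 0 0 0 0;0 0.058 0 0 0 0 0;0 0 0 -0.06 0 0 0;0 0 0 -0.06 0 0 0;0 0 0 -0.03 0 0 0;0 0 0 -0.006 0 0 0;0 0 0 -0.006 0 0 0"

```text
time: 6.2
tool_pos: [456.2, -223.6, 126.4]
eef_rot: [0.706, 0.708, 0.0, 0.0]
wrist_force: [1.0, -0.5, 1.2]
gripper_width: -0.005
grip_force: 0.0
```

>>> servo_tool:
  rows: "0 0 0 -0.008 0 0 0;0 0 0 -0.008 0 0 0;0 0 0 -0.006 0 0 0;0 0 0 -0.006 0 0 0;0 0 0 -0.006 0 0 0;0 0 0 -0.006 0 0 0;0 0 0 0 0 0 0;0 0 0 0 0 0 0"

```text
time: 7.0
tool_pos: [457.6, -224.2, 108.5]
eef_rot: [0.706, 0.708, 0.001, 0.003]
wrist_force: [4.3, 0.0, 2.7]
gripper_width: -0.0
grip_force: 4.2
```

```bash
python3 - <<'E'
from h import *
print(robot.sense()["q"].round(2))
im=snapshot("top")[:,:,::-1]
for c in(400,405,410): print(c,im[208:226,c,1].tolist(),im[262:292,c,1].tolist())
E
```

```text
[-0.53  0.08  1.62  0.    1.44 -0.53]
400 [84, 109, 121, 123, 122, 120, 162, 211, 127, 113, 203, 224, 224, 216, 162, 171, 159, 149] [217, 203, 159, 129, 129, 129, 128, 135, 175, 218, 198, 184, 207, 178, 176, 194, 218, 217, 216, 201, 203, 174, 114, 195, 169, 121, 118, 119, 120, 120]
405 [124, 124, 120, 117, 165, 186, 117, 184, 223, 224, 193, 114, 160, 153, 145, 170, 204, 210] [212, 210, 212, 210, 213, 205, 152, 144, 144, 147, 145, 149, 188, 204, 166, 210, 183, 183, 189, 215, 222, 200, 175, 152, 151, 151, 152, 151, 151, 153]
410 [122, 117, 115, 218, 123, 164, 225, 228, 172, 101, 136, 148, 147, 195, 203, 202, 200, 203] [213, 211, 216, 221, 200, 162, 128, 109, 93, 102, 93, 95, 92, 95, 93, 85, 79, 91, 97, 109, 150, 150, 152, 147, 143, 152, 226, 224, 233, 229]
```

>>> servo_tool:
  rows: "0 0 0 0.04 0 0 0;0 0 0 0.05 0 0 0;0 -0.01 0 0 0 0 0;0 0 0 0 0 0 0;0 0 0 -0.03 0 0 0;0 0 0 -0.02 0 0 0;0 0 0 -0.006 0 0 0;0 0 0 0 0 0 0"

```text
time: 7.85
tool_pos: [453.0, -224.0, 124.3]
eef_rot: [0.706, 0.708, 0.002, 0.003]
wrist_force: [9.3, -1.5, 6.4]
gripper_width: -0.0
grip_force: 4.9
```

>>> servo_tool:
  rows: "0 0.008 0 0 0 0 0;0 0 0 0 0 0 0;0 0 0 -0.01 0 0 0;0 0 0 -0.01 0 0 0;0 0 0 -0.008 0 0 0;0 0 0 -0.008 0 0 0;0 0 0 -0.008 0 0 0;0 0 0 0 0 0 0"

```text
time: 8.65
tool_pos: [456.1, -224.2, 102.9]
eef_rot: [0.706, 0.708, 0.001, 0.002]
wrist_force: [1.6, -0.4, 6.1]
gripper_width: -0.001
grip_force: 2.8
```

>>> servo_tool:
  rows: "0 0 0 0.04 0 0 0;0 0 0 0.08 0 0 0;0 0 0 0.08 0 0 0;0 -0.08 0 0.02 0 0 0;0 -0.1 0 0 0 0 0;0 -0.07 0 0 0 0 0;0 0 0 0 0 0 0;0 0 0 0 0 0 0"

```text
time: 9.45
tool_pos: [329.6, -223.7, 211.3]
eef_rot: [0.707, 0.707, 0.0, 0.0]
wrist_force: [0.3, -0.7, 0.2]
gripper_width: -0.004
grip_force: 0.0
```

```bash
python3 - <<'E'
from h import *
im=[snapshot(n)[:,:,::-1] for n in("top","scene")]
cv2.imwrite("pics/raw_top8.png",im[0]);cv2.imwrite("pics/raw_scene8.png",im[1])
for c in(415,420,425): print(c,list(zip(range(262,292),im[0][262:292,c,1].tolist())),im[0][209:222,c,1].tolist())
def pt(L,x,h,c=(522,-223,142)):
    return np.array(c)+cv2.Rodrigues(np.array([0,-L,0.]))[0]@[x,0,h]
# score: gradient along projected rim/floor ellipse in top image
g=cv2.GaussianBlur(im[0][:,:,1].astype(np.float32),(0,0),.7);G=np.hypot(cv2.Sobel(g,5,1,0),cv2.Sobel(g,5,0,1))
gs=cv2.GaussianBlur(im[1][:,:,1].astype(np.float32),(0,0),.7);GS=np.hypot(cv2.Sobel(gs,5,1,0),cv2.Sobel(gs,5,0,1))
def samp(G,u): return cv2.remap(G,u[:,0].astype(np.float32)[None],u[:,1].astype(np.float32)[None],1).mean()
for L in np.arange(.2,.66,.05):
    R=cv2.Rodrigues(np.array([0,-L,0.]))[0]
    f=lambda r,h:circ((0,0,h),r)@R.T+(522,-223,142)
    fl=f(69.5,-32); fl=fl[fl[:,0]<530]
    print(round(L,2),samp(G,proj("top",fl)).round(),samp(G,proj("top",f(77.5,-2))).round(),samp(GS,proj("scene",f(77.5,-2))+[0,1.6]).round(),samp(GS,proj("scene",f(73.5,-2))+[0,1.6]).round())
E
```

```text
415 [(262, 200), (263, 202), (264, 204), (265, 205), (266, 206), (267, 205), (268, 207), (269, 211), (270, 179), (271, 174), (272, 172), (273, 172), (274, 176), (275, 176), (276, 169), (277, 197), (278, 205), (279, 176), (280, 209), (281, 193), (282, 192), (283, 192), (284, 192), (285, 211), (286, 218), (287, 220), (288, 203), (289, 116), (290, 157), (291, 198)] [116, 219, 121, 164, 226, 230, 151, 121, 150, 153, 152, 173, 200]
420 [(262, 204), (263, 203), (264, 207), (265, 205), (266, 203), (267, 203), (268, 205), (269, 207), (270, 196), (271, 177), (272, 173), (273, 179), (274, 182), (275, 181), (276, 179), (277, 189), (278, 205), (279, 203), (280, 214), (281, 198), (282, 199), (283, 201), (284, 202), (285, 204), (286, 196), (287, 218), (288, 218), (289, 174), (290, 109), (291, 231)] [138, 218, 122, 223, 229, 174, 110, 145, 150, 149, 174, 197, 199]
425 [(262, 204), (263, 201), (264, 202), (265, 203), (266, 202), (267, 199), (268, 203), (269, 200), (270, 187), (271, 189), (272, 188), (273, 186), (274, 186), (275, 179), (276, 183), (277, 197), (278, 207), (279, 216), (280, 210), (281, 204), (282, 205), (283, 207), (284, 205), (285, 161), (286, 163), (287, 221), (288, 220), (289, 158), (290, 106), (291, 215)] [116, 217, 118, 210, 229, 171, 111, 143, 143, 142, 198, 198, 202]
0.2 61.0 80.0 48.0 51.0
0.25 44.0 81.0 47.0 53.0
0.3 40.0 81.0 49.0 56.0
0.35 48.0 82.0 53.0 64.0
0.4 69.0 85.0 63.0 73.0
0.45 103.0 91.0 73.0 74.0
0.5 117.0 100.0 71.0 61.0
0.55 84.0 105.0 55.0 46.0
0.6 54.0 97.0 43.0 40.0
0.65 38.0 81.0 41.0 39.0
```

>>> servo_tool:
  rows: "0.5 0.04 0 0 0 -0.039 0;0.5 0.08 0 0 0 -0.039 0;0.5 0.09 0 0 0 -0.039 0;0.5 0.09 0 0 0 -0.039 0;0.5 0.09 0 0 0 -0.039 0;0.5 0.07 0 0 0 -0.039 0;0.5 0.038 0 0 0 -0.039 0;0.5 0 0 0 0 -0.039 0"

```text
time: 10.35
tool_pos: [581.4, -222.5, 209.4]
eef_rot: [0.696, 0.699, 0.115, 0.114]
wrist_force: [-0.3, 0.8, -0.3]
gripper_width: 0.5
grip_force: 0.0
```

>>> servo_tool:
  rows: "0.5 0.006 0 -0.02 0 0 0;0.5 0.006 0 -0.02 0 0 0;0.5 0.006 0 -0.02 0 0 0;0.5 0.006 0 -0.02 0 0 0;0.5 0.006 0 -0.02 0 0 0;0.5 0.004 0 -0.016 0 0 0;0.5 0 0 0 0 0 0;0.5 0 0 0 0 0 0"

```text
time: 11.15
tool_pos: [595.9, -223.6, 153.4]
eef_rot: [0.697, 0.698, 0.115, 0.115]
wrist_force: [0.3, -0.3, -0.4]
gripper_width: 0.499
grip_force: 0.0
```

```bash
python3 - <<'E'
from h import *
im=snapshot("scene")[:,:,::-1]
p=robot.sense()["tool_pos"];print(p,proj("scene",p))
c=crop(im,245,135,75,75,8);cv2.imwrite("pics/p9.png",c)
E
```

```text
[ 595.9801774  -223.70460414  153.91709715] [[267.7669673  194.35915675]]
```

View pics/p9.png

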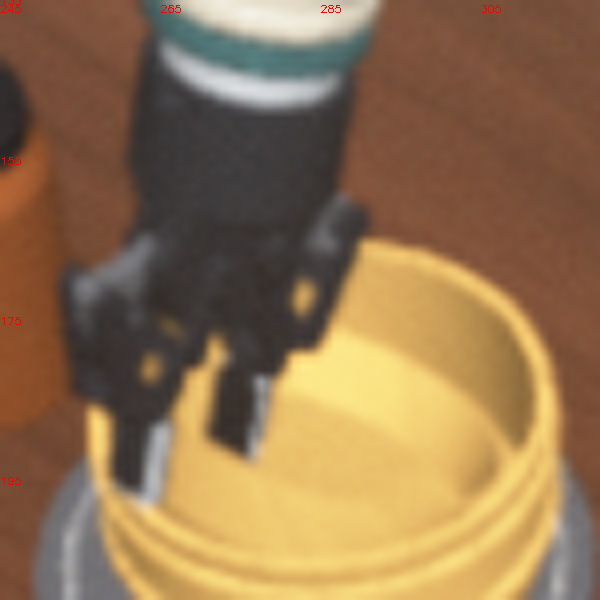

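The left finger (262,197) is outside the raised rim and the right finger (275,191) is inside, so the rim lies between them. I'll advance 3 mm and close.

>>> servo_tool:
  rows: "0.5 0.002 0 -0.006 0 0 0;0.5 0 0 0 0 0 0;0 0 0 0 0 0 0;0 0 0 0 0 0 0;0 0 0 0 0 0 0;0 0 0 0 0 0 0;0 0 0 0 0 0 0;0 0 0 0 0 0 0"

```text
time: 12.0
tool_pos: [597.5, -223.9, 151.2]
eef_rot: [0.697, 0.698, 0.115, 0.116]
wrist_force: [5.6, -1.7, 1.9]
gripper_width: 0.046
grip_force: 57.7
```

>>> servo_tool:
  rows: "0 0 0 0.006 0 0 0;0 0 0 0.01 0 0 0;0 0 0 0.01 0 0 0;0 0 0 0.014 0 0 0;0 0 0 0.014 0 0 0;0 0 0 0.014 0 0 0;0 0 0 0.014 0 0 0;0 0 0 0.01 0 0 0"

```text
time: 12.8
tool_pos: [597.0, -223.6, 197.4]
eef_rot: [0.697, 0.698, 0.115, 0.116]
wrist_force: [0.6, 0.2, -3.1]
gripper_width: 0.046
grip_force: 57.0
```

>>> servo_tool:
  rows: "0 0 0 0.015 0 0 0;0 0 0 0.03 0 0 0;0 0 0 0.03 0 0 0;0 0 0 0.03 0 0 0;0 0 0 0.03 0 0 0;0 0 0 0.03 0 0 0;0 0 0 0.02 0 0 0;0 0 0 0.01 0 0 0"

```text
time: 13.6
tool_pos: [597.0, -223.7, 295.6]
eef_rot: [0.697, 0.698, 0.115, 0.116]
wrist_force: [0.7, 0.3, -3.7]
gripper_width: 0.045
grip_force: 56.9
```

```bash
python3 - <<'E'
from h import *
s=robot.sense();print({k:np.round(s[k],3) for k in("tool_pos","wrist_force","torque","gripper_width","q")})
im=[snapshot(n)[:,:,::-1] for n in("top","scene")]
cv2.imwrite("pics/raw_top9.png",im[0]);cv2.imwrite("pics/raw_scene9.png",im[1])
gs=cv2.GaussianBlur(im[1][:,:,1].astype(np.float32),(0,0),1);GS=np.hypot(cv2.Sobel(gs,5,1,0),cv2.Sobel(gs,5,0,1))
def samp(G,u): return cv2.remap(G,u[:,0].astype(np.float32)[None],u[:,1].astype(np.float32)[None],1).mean()
p=s["tool_pos"]
# rim circle hangs on the grip: wall point at tcp; relative (r=72,h=-26) to ball centre
for L in np.arange(.3,.66,.05):
    R=cv2.Rodrigues(np.array([0,-L,0.]))[0]
    c=p-R@[72,0,-26]
    a=circ((0,0,-2),77.5);a=a[(a[:,0]<40)]@R.T+c
    print(round(L,2),samp(GS,proj("scene",a)+[0,1.6]).round(),c.round())
E
```

```text
{'tool_pos': array([ 597.05 , -223.697,  295.559]), 'wrist_force': array([ 0.732,  0.318, -3.717]), 'torque': array([0.013, 0.163, 0.016]), 'gripper_width': np.float64(0.045), 'q': array([-0.482,  0.128,  1.223,  0.15 ,  1.498, -0.473])}
0.3 25.0 [ 521. -224.  299.]
0.35 35.0 [ 520. -224.  295.]
0.4 105.0 [ 521. -224.  291.]
0.45 152.0 [ 521. -224.  288.]
0.5 86.0 [ 521. -224.  284.]
0.55 65.0 [ 522. -224.  280.]
0.6 64.0 [ 523. -224.  276.]
0.65 64.0 [ 524. -224.  273.]
```

>>> servo_tool:
  rows: "0 -0.01 0.02 0 0 0.03 0;0 -0.01 0.04 0 0 0.03 0;0 -0.01 0.06 0 0 0.03 0;0 -0.01 0.07 0 0 0.03 0;0 -0.01 0.07 0 0 0.03 0;0 -0.01 0.07 0 0 0.03 0;0 -0.01 0.07 0 0 0.03 0;0 -0.01 0.07 0 0 0.03 0"

```text
time: 14.5
tool_pos: [556.3, 12.9, 293.0]
eef_rot: [0.706, 0.707, 0.026, 0.026]
wrist_force: [0.5, -0.3, -4.0]
gripper_width: 0.045
grip_force: 57.0
```

>>> servo_tool:
  rows: "0 -0.006 0.07 -0.01 0 0.024 0;0 -0.006 0.07 -0.02 0 0.024 0;0 -0.006 0.07 -0.03 0 0.024 0;0 -0.006 0.06 -0.04 0 0.024 0;0 -0.006 0.05 -0.04 0 0.024 0;0 -0.006 0.03 -0.04 0 0.024 0;0 0 0.02 -0.03 0 0.024 0;0 0 0.008 -0.01 0 0.024 0"

```text
time: 15.3
tool_pos: [537.7, 201.2, 180.9]
eef_rot: [0.704, 0.707, -0.047, -0.046]
wrist_force: [0.0, 0.0, -4.0]
gripper_width: 0.049
grip_force: 57.3
```

```bash
cat > m.py <<'E'
from h import *
from itertools import product
s=robot.sense();p=s["tool_pos"];print(p.round(1),s["wrist_force"].round(1),s["eef_rot"].round(3))
im={n:snapshot(n)[:,:,::-1] for n in("top","scene")}
G={}
for n in im:
    g=cv2.GaussianBlur(im[n][:,:,1].astype(np.float32),(0,0),1);G[n]=np.hypot(cv2.Sobel(g,5,1,0),cv2.Sobel(g,5,0,1))
def samp(G,u): return cv2.remap(G,u[:,0].astype(np.float32)[None],u[:,1].astype(np.float32)[None],1).mean()
res=[]
for L,M,dz in product(np.arange(-.16,.17,.04),np.arange(-.08,.09,.04),np.arange(-8,9,2)):
    R=cv2.Rodrigues(np.array([M,-L,0.]))[0]; c=p-R@[72,0,-26]+[0,0,dz]
    a=circ((0,0,-2),77.5); a=a[a[:,0]<35]@R.T+c
    res.append((samp(G["scene"],proj("scene",a)+[0,1.6]),L,M,dz,*c))
res.sort(reverse=True);print(np.round(res[:8],2))
for n in ("scene","top"):print(n)
E
python3 m.py
```

```text
[537.7 201.2 180.9] [ 0.  0. -4.] [ 0.704  0.707 -0.047 -0.046]
[[ 1.5793e+02  4.0000e-02 -4.0000e-02  8.0000e+00  4.6475e+02  2.0215e+02
   2.1194e+02]
 [ 1.5556e+02  4.0000e-02  0.0000e+00  8.0000e+00  4.6475e+02  2.0117e+02
   2.1196e+02]
 [ 1.5505e+02  0.0000e+00 -4.0000e-02  4.0000e+00  4.6573e+02  2.0221e+02
   2.1084e+02]
 [ 1.5496e+02  4.0000e-02 -8.0000e-02  8.0000e+00  4.6475e+02  2.0314e+02
   2.1188e+02]
 [ 1.5492e+02  0.0000e+00  0.0000e+00  4.0000e+00  4.6573e+02  2.0117e+02
   2.1086e+02]
 [ 1.5414e+02 -8.0000e-02 -8.0000e-02 -4.0000e+00  4.6804e+02  2.0348e+02
   2.0844e+02]
 [ 1.5404e+02  0.0000e+00 -8.0000e-02  4.0000e+00  4.6573e+02  2.0325e+02
   2.1077e+02]
 [ 1.5403e+02 -4.0000e-02 -8.0000e-02  0.0000e+00  4.6683e+02  2.0337e+02
   2.0963e+02]]
scene
top
```

>>> servo_tool:
  rows: "0 0 0 -0.02 0 0.007 0;0 0 0 -0.03 0 0.006 0;0 0 0 -0.04 0 0 0;0 0 0 -0.04 0 0 0;0 0 0 -0.03 0 0 0;0 0 0 -0.012 0 0 0;0 0 0 -0.004 0 0 0;0 0 0 0 0 0 0"

```text
time: 16.2
tool_pos: [539.1, 200.4, 96.4]
eef_rot: [0.705, 0.706, -0.049, -0.049]
wrist_force: [-0.8, -0.7, -3.2]
gripper_width: 0.048
grip_force: 57.3
```

>>> servo_tool:
  rows: "0 0 0 -0.002 0 0 0;0 0 0 -0.002 0 0 0;0 0 0 -0.002 0 0 0;0 0 0 -0.002 0 0 0;0 0 0 -0.002 0 0 0;0 0 0 -0.002 0 0 0;0 0 0 -0.002 0 0 0;0 0 0 -0.002 0 0 0"

```text
time: 17.0
tool_pos: [538.8, 200.4, 87.7]
eef_rot: [0.705, 0.706, -0.049, -0.049]
wrist_force: [0.0, -0.3, -4.3]
gripper_width: 0.045
grip_force: 57.3
```

>>> servo_tool:
  rows: "0 0 0 -0.002 0 0 0;0 0 0 -0.002 0 0 0;0 0 0 -0.002 0 0 0;0 0 0 -0.002 0 0 0;0 0 0 -0.002 0 0 0;0 0 0 -0.002 0 0 0;0 0 0 -0.002 0 0 0;0 0 0 0 0 0 0"

```text
time: 17.8
tool_pos: [538.7, 200.4, 80.6]
eef_rot: [0.705, 0.706, -0.049, -0.049]
wrist_force: [0.5, -0.6, -4.5]
gripper_width: 0.051
grip_force: 57.3
```

>>> servo_tool:
  rows: "0 0 0 -0.002 0 0 0;0 0 0 -0.002 0 0 0;0 0 0 -0.002 0 0 0;0 0 0 -0.002 0 0 0;0 0 0 0 0 0 0;0 0 0 0 0 0 0;0 0 0 0 0 0 0;0 0 0 0 0 0 0"

```text
time: 18.6
tool_pos: [538.8, 200.4, 76.8]
eef_rot: [0.705, 0.706, -0.049, -0.049]
wrist_force: [0.0, -0.0, -4.6]
gripper_width: 0.045
grip_force: 57.1
```

>>> servo_tool:
  rows: "0 0 0 -0.002 0 0 0;0 0 0 -0.002 0 0 0;0 0 0 -0.002 0 0 0;0 0 0 0 0 0 0;0 0 0 0 0 0 0;0 0 0 0 0 0 0;0 0 0 0 0 0 0;0 0 0 0 0 0 0"

```text
time: 19.4
tool_pos: [539.9, 200.5, 75.3]
eef_rot: [0.705, 0.706, -0.048, -0.048]
wrist_force: [3.3, -1.1, 5.3]
gripper_width: 0.045
grip_force: 58.0
```

>>> servo_tool:
  rows: "0 0 0 0.002 0 0 0;0 0 0 0 0 0 0;0.4 0 0 0 0 0 0;0.4 0 0 0 0 0 0;0.4 0 0 0 0 0 0;0.4 0 0 0 0 0 0;0.4 0 0 0 0 0 0;0.4 0 0 0 0 0 0"

```text
time: 20.2
tool_pos: [538.7, 200.5, 74.7]
eef_rot: [0.705, 0.706, -0.049, -0.049]
wrist_force: [0.9, 0.7, 0.1]
gripper_width: 0.401
grip_force: 0.0
```

>>> servo_tool:
  rows: "0.4 0.002 0 0.014 0 0 0;0.4 0.004 0 0.03 0 0 0;0.4 0.008 0 0.06 0 0 0;0.4 0.01 0 0.08 0 0 0;0.4 0 0 0.08 0 0 0;0.4 0 0 0.06 0 0 0;0.4 0 0 0 0 0 0;0.4 0 0 0 0 0 0"

```text
time: 21.0
tool_pos: [551.2, 200.5, 238.6]
eef_rot: [0.705, 0.706, -0.048, -0.048]
wrist_force: [-0.6, -0.6, -0.9]
gripper_width: 0.399
grip_force: 0.0
```

>>> servo_tool:
  rows: "0.4 0 -0.06 0 0 0 0;0.4 0 -0.1 0 0 0 0;0.4 0 -0.1 0 0 0 0;0.4 0 -0.1 0 0 0 0;0.4 0 -0.06 0 0 0 0;0.4 0 0 0 0 0 0;0.4 0 0 0 0 0 0;0.4 0 0 0 0 0 0"

```text
time: 21.8
tool_pos: [550.6, -8.5, 236.2]
eef_rot: [0.704, 0.707, -0.049, -0.05]
wrist_force: [-0.2, -0.2, 0.1]
gripper_width: 0.401
grip_force: 0.0
```

```bash
python3 - <<'E'
from h import *
s=robot.sense();print(s["tool_pos"].round(),s["wrist_force"].round(1))
im={n:snapshot(n)[:,:,::-1] for n in("top","scene")}
for n in im: cv2.imwrite(f"pics/end_{n}.png",im[n])
G={}
for n in im:
    g=cv2.GaussianBlur(im[n][:,:,1].astype(np.float32),(0,0),1);G[n]=np.hypot(cv2.Sobel(g,5,1,0),cv2.Sobel(g,5,0,1))
def samp(G,u): return cv2.remap(G,u[:,0].astype(np.float32)[None],u[:,1].astype(np.float32)[None],1).mean()
def f(v):
    R=cv2.Rodrigues(np.array([v[3],v[4],0.]))[0]
    a=circ((0,0,0),77.5)@R.T+v[:3]
    return -samp(G["scene"],proj("scene",a)+[0,1.6])-samp(G["top"],proj("top",a))
from scipy.optimize import differential_evolution as de
r=de(f,[(440,495),(175,225),(85,120),(-.25,.25),(-.25,.25)],seed=1,maxiter=150,popsize=20);print(r.x.round(3),r.fun)
for L in(-.1,-.05,0,.05,.1): print(L,f(np.r_[r.x[:4],L]),f(np.r_[r.x[:3],L,r.x[4]]))
# pot, bystander check: image change outside bowl/pot
t0=cv2.imread("pics/top0.png").astype(int)
d=np.abs(t0-im["top"]).max(2)
for nm,(x,y,w,h) in dict(cupb=(305,163,42,42),cupa=(117,248,48,42),jar=(488,230,60,45),brushb=(314,224,24,85),brusha=(194,230,22,85),pot=(375,205,92,92)).items(): print(nm,(d[y:y+h,x:x+w]>50).mean().round(3))
E
```

```text
[551.  -8. 236.] [-0.2 -0.2  0.1]
[ 4.67150e+02  1.97812e+02  9.63610e+01 -8.60000e-02  2.05000e-01] -370.041748046875
-0.1 -268.21274 -369.596
-0.05 -275.32886 -366.90802
0 -277.14392 -354.35577
0.05 -296.82202 -337.13434
0.1 -331.828 -320.5106
cupb 0.681
cupa 0.0
jar 0.0
brushb 0.741
brusha 0.061
pot 0.149
```

The rim-only fit is doubtful (lean 0.2 with the wrong height), so I'll clear the arm and fit rim and floor edges together.

>>> servo_tool:
  rows: "0.4 -0.06 -0.06 0.02 0 0 0;0.4 -0.06 -0.08 0.02 0 0 0;0.4 -0.06 -0.08 0.02 0 0 0;0.4 0 -0.1 0 0 0 0;0.4 0 -0.08 0 0 0 0;0.4 0 0 0 0 0 0;0.4 0 0 0 0 0 0;0.4 0 0 0 0 0 0"

```text
time: 22.7
tool_pos: [462.4, -206.7, 266.4]
eef_rot: [0.704, 0.707, -0.049, -0.049]
wrist_force: [0.6, 0.5, 0.5]
gripper_width: 0.401
grip_force: 0.0
```

```bash
cat > fit.py <<'E'
from h import *
from scipy.optimize import differential_evolution as de
def run(im,bounds,label):
    G={}
    for n in im:
        g=cv2.GaussianBlur(im[n][:,:,1].astype(np.float32),(0,0),.8);G[n]=np.minimum(np.hypot(cv2.Sobel(g,5,1,0),cv2.Sobel(g,5,0,1)),150)
    def samp(G,u): return cv2.remap(G,u[:,0].astype(np.float32)[None],u[:,1].astype(np.float32)[None],1).mean()
    def f(v,parts=False):
        R=cv2.Rodrigues(np.array([v[3],v[4],0.]))[0]
        a=circ((0,0,0),77.5)@R.T+v[:3]; b=circ((0,0,-30),69.5)@R.T+v[:3]; i=circ((0,0,0),73.5)@R.T+v[:3]
        s=[samp(G["scene"],proj("scene",a)+[0,1.6]),samp(G["top"],proj("top",a)),samp(G["scene"],proj("scene",i)+[0,1.6]),samp(G["top"],proj("top",i)),samp(G["top"],proj("top",b))]
        return np.round(s) if parts else -sum(s)
    r=de(f,bounds,seed=1,maxiter=150,popsize=20,);print(label,r.x.round(3),-r.fun,f(r.x,True))
    r2=de(lambda v:f(np.r_[v,0,0]),bounds[:3],seed=1);print(" upright",r2.x.round(1),-r2.fun,f(np.r_[r2.x,0,0],True))
t=[(-.25,.25)]*2
run({n:cv2.imread(f"pics/{n}0.png") for n in("top","scene")},[(505,540),(-240,-205),(125,150)]+t,"start, known level")
im={n:snapshot(n)[:,:,::-1] for n in("top","scene")}
for n in im: cv2.imwrite(f"pics/end2_{n}.png",im[n])
run(im,[(440,495),(175,225),(85,120)]+t,"end")
t0=cv2.imread("pics/top0.png").astype(int);d=np.abs(t0-im["top"]).max(2)
for nm,(x,y,w,h) in dict(cupb=(305,163,42,42),cupa=(117,248,48,42),jar=(488,230,60,45),brushb=(314,224,24,85),brusha=(194,230,22,85)).items(): print(nm,(d[y:y+h,x:x+w]>50).mean().round(3))
E
python3 fit.py
```

```text
start, known level [ 5.25457e+02 -2.28705e+02  1.49881e+02 -1.58000e-01  1.10000e-02] 461.291748046875 [ 90. 104.  85.  99.  83.]
 upright [ 525.3 -235.3  149.6] 422.49713134765625 [83. 97. 66. 93. 83.]
end [ 4.65480e+02  1.97538e+02  1.02627e+02 -1.50000e-02  7.50000e-02] 595.1201171875 [119. 105. 115. 139. 117.]
 upright [465.5 197.5 103.9] 574.623046875 [122. 100.  89. 141. 123.]
cupb 0.0
cupa 0.0
jar 0.19
brushb 0.0
brusha 0.061
```

```bash
python3 - <<'E'
import cv2
from bench import workorder,robot
for f in("top0","end_top"):
    i=cv2.imread(f"pics/{f}.png")[:,:,1];print(i[206:215,421].tolist(),i[284:293,421].tolist(),i[249,456:468].tolist())
print(robot.sense()["time"])
print(workorder.hand_in())
E
```

```text
[121, 122, 118, 149, 180, 211, 226, 183, 101] [204, 190, 222, 225, 184, 118, 108, 232, 129] [188, 144, 136, 210, 228, 195, 138, 118, 121, 123, 104, 80]
[124, 121, 120, 150, 186, 116, 224, 231, 174] [203, 203, 186, 219, 219, 181, 112, 246, 133] [145, 141, 139, 171, 221, 220, 155, 116, 122, 126, 103, 79]
22.8
the job is handed in; nothing more can be done
None
```

The bowl stands released on its foot on the slab, about 13 mm from the slab's centre by camera. My edge fit could not fully rule out a slight lean. The pot and bystanders look unmoved in the top view, and the job was handed in at 22.8 s without a verdict coming back.

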